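Carton into the bay, tweezers at the set gap

ROBOT

A 6-joint arm with a two-finger parallel gripper is mounted at the origin on the work surface. World frame = base frame: x ahead of the robot, y to its left, z up, the work surface at z = 0. Lengths are in mm, angles in rad, forces in N, time in s.
With the tool pointing down it reaches from about 350 to 875 mm from the base axis. Payload 4.2 kg.
Tool frame: the origin (TCP) lies midway between the tips of the shut fingers; the grasp point (between the pads) lies 19 mm behind it; z points along the fingers, y is the direction in which the jaws open and shut (so a half turn about z gives the same grasp; the last joint's range is limited). The gripper opens to 85 mm and grips with 20 to 120 N. Pads are 22 mm wide; open, the fingers measure 114 mm over their backs; the gripper's body (76 mm by 85 mm) begins 54 mm behind the grasp point. The pads swing forward as they close: fully open they stand 13 mm farther back than shut.
Start: joints at [1.464, 0.385, 0.008, 0, -1.194, -0.259], TCP at [223.527, 583.639, 231.312] pointing down, gripper open.
Joint ranges: [-3.14, 3.14], [-1.21, 2.06], [-1.07, 1.41], [-3.16, 2.05], [-2.99, -0.16], [-3.1, 3.1]. Speed limits (rad/s): [2.79, 2.79, 3.14, 3.14, 3.14, 3.14].

INTERFACE

Orientations are given as a unit quaternion [x, y, z, w].
In Python, from bench import read_state, get_image, job_done, search_frame, regions_of gives the robot as it stands.
- The arm moves only by the tool servo_tool, never from a script. Its arguments are lists of equal length, an entry for each row: "turn": the turn, a rotation vector about the world's x, y, z in rad, a list of three; "dp": the shift along the world's x, y, z in m, a list of three; "fingers": the finger opening in m, from 0 to 0.0854. In form: {"turn": [[rx, ry, rz], ...], "dp": [[tx, ty, tz], ...], "fingers": [fingers, ...]}. A call has exactly 5 rows; each row shifts and turns the pose as measured when the row begins; what a row does not reach is not made up. A row lasts 1/8 s, in which the tool goes at most 62.5 mm and 10.7 degrees, less where a joint would pass 70% of its speed; a pose out of reach is approached as far as the arm can. A call is refused whole if a number of a shift passes 0.0625 or a number of a turn 0.188, either way. A call with a gripper value outside its range is refused whole. The fingers move at their own pace and stop on an object; the grip force is fixed at half the most. Time passes only in rows, so rows that do not move let the fingers close, or fill a call up. It gives the time, the measured TCP pose, the force and the opening at its end, in the units of the state.
- read_state(): the state, without advancing time (a new reading comes with each control period).
- get_image(name): name is "scene" or "top" or "wrist"; returns a dict with "img" (420x560x3 uint8, red, green, blue), "vfov" (degrees; the focal length in pixels is half the picture's height over the tangent of half this angle, whatever the lens; pixels are square), "cx", "cy" (the principal point, pixels), "k1" (the pictures are not rectified: a ray, as slopes to the right and down, at radius r is drawn at 1 + k1 r^2 times it, then the intrinsics apply), "world_from_camera" (4x4, takes a point from camera to world coordinates); the wrist camera has in their place "mount" (4x4, takes a point from camera to tool coordinates, whose origin is the TCP and whose axes are the flange's). Camera axes: x right, y down, z forward; pixel columns grow to the right and rows downward; lengths in mm; the calibration is good to about 2 mm. A picture is of the moment at which its call begins: read the wrist's pose just before it. There is no depth.
- job_done(): hands the job in, once; it reports no verdict.
Trained networks look in the newest picture that a camera, given by its name, has taken for a name from the list of things; names that differ only in an ending like _2 or _b are one class to them, and where a whole thing is asked for, a point or a joint stands for the part that bears it (a point fixed in the world has none). Each returns a list of dicts, best first, with "score" (0 to 1); they miss things now and then, are a little off and sometimes report something else, mostly with a low value. They report only what shows in the picture. A call takes as long as a camera call. They do not tell look-alikes from the thing itself.
- search_frame(query, camera): "box" ([left, top, width, height] in pixels, round what is visible of it).
- regions_of(query, camera): "region" (420x560 bool, what is visible of it) and "box" ([left, top, width, height] in pixels, round what is visible of it).
The state is a dict: "clock": time; "joints": joint angles; "joint_vel": joint speeds; "joint_efforts": joint torques, N m; "position": TCP position; "ee_rot": TCP orientation; "contact_force": force on the tool from outside, world axes, zero at the start; "wrist_torque": the same for the moment, N m; "gripper_width": finger opening in mm.
Only numpy, scipy, OpenCV 4.12 (cv2) and the standard library are available. Lean on these libraries where they do the work, as an engineer would, in place of code of your own. Each camera call takes 0.05 s, during which the arm holds its last target. There are 200 camera calls.

TASK

Push the carton of books along the rollers, without lifting it, until it is fully home against the end stop of the bay. Then pick up the sprung tweezers from their wooden rest, carry them level so that both tips are over the middle of the open carton and a few centimetres above its rim, and squeeze them until the pin on the sprung leg stands opposite the index on the cross bar. Finish holding them there, still and at that tip gap, without letting go, and leave the other things on the table where they are.

Things in the scene. Friction and masses are not known exactly. Their poses are not given: they have to be found in the camera images.
- lane: fixed roller lane 152 mm wide, 470 mm long; aluminium side rails 136 mm apart inside, tops 62 mm above the table; 13 free steel rollers, tops 50 mm up. Origin on the table under its centre; +y runs along the lane to the bay, x across. The bay at the +y end: steel cheeks 136 mm apart inside, from 52 mm along +y on, and an end stop with its face 200 mm along +y; both 110 mm high
- bay_home (a point): where the carton's origin lies when the carton is fully home against the end stop: in lane frame 135 mm along +y, 50 mm up; axes as the lane's
- carton: open-topped cardboard carton, 124 mm across the lane (its x), 130 mm along it (its y), 85 mm high, walls 5 mm, about 0.6 kg, with books inside below its rim. Origin under its centre, 50 mm above the table as it rolls. It starts towards the lane's -y end; push it on its -y face. The rollers resist with about 1 N in all
- carton_rim (a point): centre of the carton's mouth, 85 mm above its underside; axes as the carton's
- rest: fixed wooden rest for the tweezers, 150x75 mm base 8 mm thick with two cross bars 14 mm wide at 62 mm behind and 55 mm ahead of its origin along its x, tops 35 mm above the table; between the bars nothing is higher than 8 mm. Origin on the table under its centre; x along the tweezers
- tweezers: large steel sprung tweezers on the rest, 195 mm long, 18 mm high, about 90 g. Origin at the underside, 90 mm ahead of the pivot (heel); x points to the tips (92 mm ahead), y across, z up. The leg at -y is fixed to this body, the one at +y is sprung. A cross bar, top 28 mm above the underside, stands on the fixed leg 62 mm ahead of the origin. Centre of mass near the thumb plates
- sprung_leg (a joint): angle of the sprung leg about the upright pivot at the heel, rad: 0 open (34 mm between tips), growing as squeezed, to 0.185 (about 1 mm). The spring presses back on the thumb plates with about 7 N when open, 12 N at 0.185. From the pivot: plates 100 mm, pin 160 mm, tips 182 mm. The plates are parallel at 0.12
- grip_fixed (a point): centre of the outer face of the fixed leg's flat ridged thumb plate (34 mm long, 18 mm high, 10 mm ahead of the origin), 9 mm above the underside. Grip both plates across y, fingers from above: 43 mm over the outsides when open
- grip_sprung (a point): centre of the outer face of the sprung leg's thumb plate, 9 mm above the tweezers' underside
- tip_fixed (a point): inner face of the fixed leg's tip, 9 mm above the underside; axes as the tweezers'
- tip_sprung (a point): inner face of the sprung leg's tip, 9 mm above the underside
- pin (a point): top of the thin upright dark pin on the sprung leg, 70 mm ahead of the tweezers' origin, just ahead of the cross bar; it moves in along the tweezers' -y as they are squeezed
- index_mark (a point): point of the small dark index clamped on the cross bar (axes as the tweezers'); the pin must stand opposite it, that is at the same y in the tweezers' frame. The index cannot be shifted by hand
- index (a joint): where the index is clamped, m: how far the pin must come in from its fully open place (9 to 21 mm); the tip gap is then about 34 mm less 1.14 times this value
- inkpad: a flat black ink pad 110x70x20 mm, bystander; origin under its centre
- glue: a small white glue jar 44 mm across, 70 mm tall, bystander; origin under its centre
- pamphlet: a thin book 140x100x18 mm lying flat, bystander; origin under its centre
- weight: a brass paperweight 56 mm across, 72 mm tall, bystander; origin under its centre
- mug: a white mug 76 mm across, 90 mm tall, bystander; origin under its centre
- brush: a dusting brush 170 mm long lying flat, bystander
- cardbox: a closed cardboard box 120x90x70 mm, bystander; origin under its centre
Things that resemble listed ones, but are neither listed nor needed, are in the scene too. What is shaped like the tweezers but yellow is not meant.

How it is judged (in metres and radians):
On the way, in this order (a step that is already met when the one before it is completed fails the run):
1. the carton is fully home in the bay (y of carton in the frame of bay_home above -0.006 m and x of carton in the frame of bay_home between -0.012 and 0.012 m and z of carton in the frame of bay_home below 0.012 m and angle between the x axis of carton and the x axis of lane, either way round below 0.08 rad), for 0.3 s.
2. the tweezers are held in the fingers above the height of the carton's rim (contact force between tweezers and the fingers above 1 N and z of each of tweezers, tip_fixed in the frame of carton_rim above 0.01 m), for 0.2 s.
At the end, for the whole second after the job is handed in: Carton within 6 mm of home on the rollers; tweezers held by the fingers alone, level within 20 degrees, touching no carton or lane, tips within 55 mm of the middle of the mouth and 10 to 100 mm above the rim, pin within 2.5 mm of the index; all still (under 20 mm/s, leg under 0.05 rad/s) (all of step 1 and all of step 2 and y of pin in the frame of index_mark between -0.0025 and 0.0025 m and z of tip_fixed in the frame of carton_rim below 0.1 m and horizontal distance between each of tip_fixed, tip_sprung and carton_rim below 0.055 m and angle between tweezers's own z axis and vertical below 0.35 rad and contact force between tweezers and carton below 0.2 N and contact force between tweezers and lane below 0.2 N and velocity of joint sprung_leg between -0.05 and 0.05 rad/s and linear speed of each of tweezers, carton below 0.02 m/s); the arm keeps its last pose, push and grip.
It fails at once if the carton is lifted off the rollers (z of carton in the frame of bay_home above 0.025 m).
It fails at once if the carton is tipped (angle between carton's own z axis and vertical above 0.35 rad).
It fails at once if a bystander is shifted by more than 30 mm (distance of any of inkpad, glue, pamphlet, weight, mug, brush, cardbox from where it was at the start of the episode above 0.03 m).
It also fails if it takes over 72 s, if anything falls off the work surface, if the arm or the gripper's body presses on something with over 40 N, if the wrist force passes 120 N, or if a joint passes its speed limit or range.

## Working session

There is one attempt and no reset: what is moved stays moved. The work goes in short steps, Python scripts to look and compute and a tool call to move; the robot and the scene stay as the last step left them, time stands still between calls to the robot, and variables do not carry over. Pictures are saved under pics/ and viewed, about 8 in all and at most 12, crops included, and the job is handed in when it is done.

Besides the shell and the picture viewer there is one more tool, called after "Emit:" as a command line: name --argument value ..., lists and objects as JSON in quotes. servo_tool: Moves the arm, as the interface text tells. Its arguments: {"type":"object","properties":{"turn":{"type":"array","items":{"type":"array","items":{"type":"number"}}},"dp":{"type":"array","items":{"type":"array","items":{"type":"number"}}},"fingers":{"type":"array","items":{"type":"number"}}},"required":["turn","dp","fingers"]}

```bash
mkdir -p pics
cat > h.py <<'E'
import numpy as np, cv2
from bench import *
from scipy.spatial.transform import Rotation as R
def cam(n):
    s=read_state() if n=='wrist' else None
    d=get_image(n)
    if n=='wrist':
        T=np.eye(4);T[:3,:3]=R.from_quat(s['ee_rot']).as_matrix();T[:3,3]=s['position']
        d['T']=T@np.array(d['mount'])
    else: d['T']=np.array(d['world_from_camera'])
    d['f']=d['img'].shape[0]/2/np.tan(np.radians(d['vfov'])/2)
    return d
def px2w(d,p,z):
    q=np.array([(p[0]-d['cx'])/d['f'],(p[1]-d['cy'])/d['f']]);u=q.copy()
    for _ in range(30): u=q/(1+d['k1']*(u@u))
    r=d['T'][:3,:3]@np.array([u[0],u[1],1]);o=d['T'][:3,3]
    return o+r*(z-o[2])/r[2]
def w2px(d,P):
    c=np.linalg.inv(d['T'])@np.append(P,1);u=c[:2]/c[2]
    u=u*(1+d['k1']*(u@u));return u*d['f']+[d['cx'],d['cy']]
def save(img,name): cv2.imwrite('pics/'+name,cv2.cvtColor(img,cv2.COLOR_RGB2BGR))
E
python3 - <<'E'
from h import *
s=read_state();print(s)
ds={n:cam(n) for n in('top','scene')}
save(np.hstack([ds['top']['img']]),'top.png');save(ds['scene']['img'],'scene.png')
for n in ds:
    print(n,ds[n]['T'].round(3).tolist(),ds[n]['f'],ds[n]['k1'])
    for q in ['lane','carton','rest','tweezers','pin','inkpad','glue','pamphlet','weight','mug','brush','cardbox']:
        print(n,q,[(np.round(r['box']).tolist(),round(r['score'],2)) for r in search_frame(q,n)[:3]])
E
```

```text
{'clock': 0.0, 'joints': array([ 1.46361974e+00,  3.85555299e-01,  6.64067136e-03, -4.96030985e-04,
       -1.19396454e+00, -2.58595442e-01]), 'joint_vel': array([-0.00196986,  0.00126236,  0.00036027,  0.00011762, -0.00123275,
       -0.00021022]), 'joint_efforts': array([-7.71944688e-04, -3.92284584e+01,  1.88400686e+01,  4.18613300e+00,
       -4.67093647e-03, -9.52394217e-07]), 'position': array([223.3225762 , 583.13180858, 230.22856959]), 'ee_rot': array([ 9.83305709e-01, -1.81958087e-01, -1.51088040e-04,  1.05587192e-03]), 'contact_force': array([-0.2126257 ,  0.03705848, -0.5055489 ]), 'wrist_torque': array([-0.03145774, -0.0450722 , -0.0037533 ]), 'gripper_width': 85.32998305512145}
top [[-0.023, -0.995, 0.094, 307.744], [-1.0, 0.024, 0.013, 3.784], [-0.015, -0.094, -0.996, 1404.531], [0.0, 0.0, 0.0, 1.0]] 438.41507379447404 -0.015082322592097248
top lane []
top carton [([296.0, 117.0, 49.0, 47.0], 0.74), ([320.0, 217.0, 42.0, 3.0], 0.48)]
top rest [([320.0, 201.0, 45.0, 26.0], 0.61), ([394.0, 193.0, 40.0, 45.0], 0.24)]
top tweezers [([362.0, 250.0, 27.0, 61.0], 0.86), ([320.
[... 1074 characters left out ...]
2.0, 70.0, 30.0], 0.95), ([196.0, 166.0, 15.0, 39.0], 0.48)]
scene pin [([187.0, 217.0, 59.0, 16.0], 0.62), ([208.0, 178.0, 5.0, 13.0], 0.39)]
scene inkpad [([405.0, 215.0, 35.0, 43.0], 0.62), ([309.0, 240.0, 47.0, 28.0], 0.55), ([187.0, 215.0, 60.0, 16.0], 0.18)]
scene glue [([266.0, 218.0, 15.0, 29.0], 0.66), ([180.0, 216.0, 66.0, 22.0], 0.64)]
scene pamphlet [([423.0, 263.0, 55.0, 49.0], 0.61), ([124.0, 204.0, 33.0, 40.0], 0.3)]
scene weight [([402.0, 311.0, 26.0, 28.0], 0.85), ([266.0, 218.0, 15.0, 31.0], 0.2)]
scene mug [([404.0, 216.0, 36.0, 44.0], 0.72), ([125.0, 204.0, 34.0, 39.0], 0.61)]
scene brush [([125.0, 206.0, 32.0, 38.0], 0.7)]
scene cardbox [([72.0, 242.0, 59.0, 58.0], 0.7)]
```

View pics/top.png

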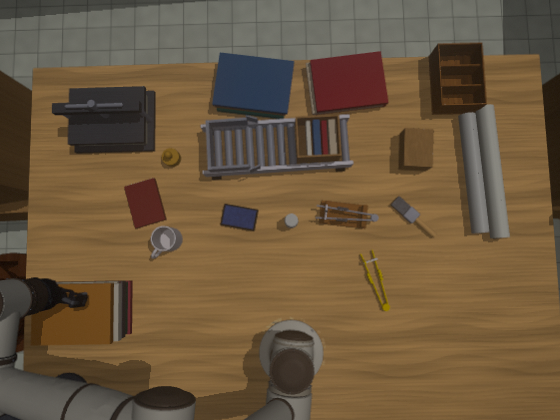

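View pics/scene.png

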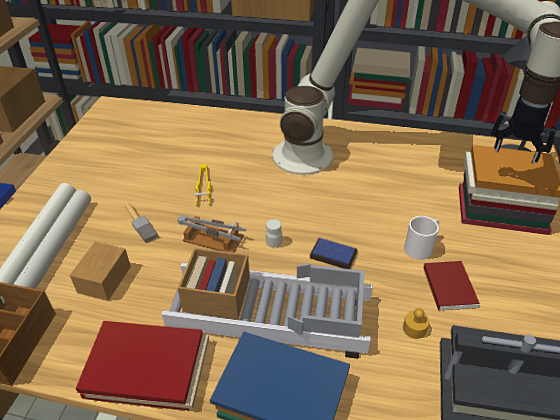

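Seen: the lane runs from the carton (top view 296–345, 117–164) to the bay at the left (205–255), so lane +y is about world +y. Two things look like tweezers. The steel pair is on the wooden rest at (313–378, 205–222), heel at right; the yellow pair is at (375, 280). The steel pair is meant.

Run:
```python
from h import *
d=cam('top')
f=lambda p,z:px2w(d,p,z)[:2].round(0).tolist()
for n,z in [('carton',135),('lane',62),('rest',35),('tweezers',50)]:
    for r in regions_of(n,'top')[:3]:
        m=r['region'].astype(np.uint8)
        if m.sum()<30: continue
        c,s,a=cv2.minAreaRect(np.argwhere(m)[:,::-1].astype(np.float32))
        B=cv2.boxPoints((c,s,a));print(n,round(r['score'],2),f(c,z),[f(b,z) for b in B])
for p,z in [((374,217),50),((313,210),50),((291,221),70),((350,118),62),((350,168),62),((203,124),110)]: print(p,f(p,z))
c=cv2.resize(d['img'][100:245,190:400],None,fx=3.8,fy=3.8,interpolation=cv2.INTER_CUBIC);save(c,'crop1.png')
```

```text
carton 0.87 [642.0, -96.0] [[712.0, -26.0], [717.0, -161.0], [572.0, -164.0], [567.0, -31.0]]
carton 0.25 [463.0, 415.0] [[515.0, 482.0], [540.0, 386.0], [411.0, 350.0], [387.0, 445.0]]
lane 0.83 [647.0, 29.0] [[734.0, 269.0], [756.0, -200.0], [562.0, -207.0], [540.0, 256.0]]
lane 0.41 [660.0, -103.0] [[736.0, -31.0], [738.0, -173.0], [585.0, -173.0], [583.0, -33.0]]
rest 0.81 [425.0, -177.0] [[399.0, -99.0], [471.0, -109.0], [451.0, -256.0], [378.0, -244.0]]
tweezers 0.88 [208.0, -275.0] [[277.0, -232.0], [290.0, -271.0], [139.0, -318.0], [127.0, -280.0]]
tweezers 0.65 [421.0, -200.0] [[407.0, -114.0], [448.0, -117.0], [435.0, -287.0], [393.0, -283.0]]
(374, 217) [413.0, -269.0]
(313, 210) [439.0, -81.0]
(291, 221) [405.0, -12.0]
(350, 118) [725.0, -205.0]
(350, 168) [566.0, -199.0]
(203, 124) [704.0, 248.0]
```

View pics/crop1.png

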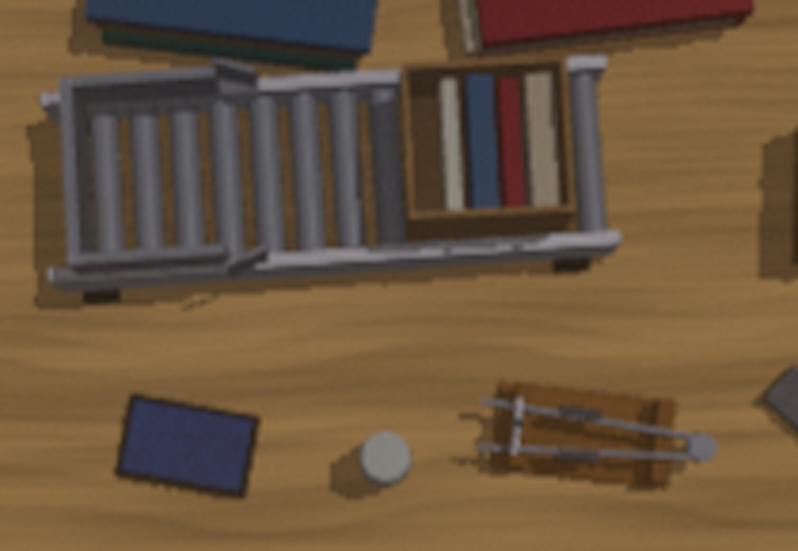

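The grey steel pair on the rest has its heel at crop (700, 447), its tips at left (485, 400/450) and a white cross bar at (517, 425). The lane is turned by about +0.05 rad. I'll swing over, turn the jaws across the lane and look from close by.

Emit:
servo_tool --turn '[[0, 0, -0.145], [0, 0, -0.145], [0, 0, -0.145], [0, 0, -0.145], [0, 0, -0.145]]' --dp '[[0.02, -0.05, 0.03], [0.02, -0.055, 0.02], [0.02, -0.055, 0.015], [0.025, -0.055, 0.015], [0.025, -0.055, 0.015]]' --fingers '[0.06, 0.06, 0.06, 0.06, 0.06]'

```text
clock: 2.17
position: [332.9, 311.0, 325.2]
ee_rot: [0.85, -0.526, -0.0, 0.002]
contact_force: [0.9, 0.8, 0.5]
gripper_width: 60.0
```

Emit:
servo_tool --turn '[[0, 0, -0.145], [0, 0, -0.145], [0, 0, -0.145], [0, 0, 0], [0, 0, 0]]' --dp '[[0.027, -0.055, 0], [0.027, -0.055, 0], [0.027, -0.055, 0], [0.027, -0.055, 0], [0.027, -0.055, 0]]' --fingers '[0.06, 0.06, 0.06, 0.06, 0.06]'

```text
clock: 2.8
position: [469.3, 29.7, 329.4]
ee_rot: [0.713, -0.702, 0.001, -0.004]
contact_force: [0.4, 0.6, 0.9]
gripper_width: 59.6
```

Emit:
servo_tool --turn '[[0, 0, 0], [0, 0, 0], [0, 0, 0], [0, 0, 0], [0, 0, 0]]' --dp '[[0.02, -0.055, 0], [0.02, -0.055, 0], [0.02, -0.055, 0], [0.02, -0.055, 0], [0, 0, 0]]' --fingers '[0.06, 0.06, 0.06, 0.06, 0.06]'

```text
clock: 3.42
position: [551.7, -201.9, 328.9]
ee_rot: [0.711, -0.704, 0.001, -0.004]
contact_force: [-0.6, -0.8, -1.0]
gripper_width: 60.2
```

Run:
```python
from h import *
s=read_state();print(s['position'],s['ee_rot'])
d=cam('wrist');save(d['img'],'w1.png');print(d['T'].round(2).tolist(),d['f'],d['k1'])
for q,z in [('carton',135),('lane',62),('rest',35),('tweezers',50),('grip_fixed',50),('pin',63)]:
    for r in regions_of(q,'wrist')[:2]:
        m=r['region'].astype(np.uint8)
        if m.sum()<5: continue
        c,sz,a=cv2.minAreaRect(np.argwhere(m)[:,::-1].astype(np.float32))
        print(q,round(r['score'],2),np.round(c),np.round(sz),round(a),[px2w(d,b,z)[:2].round().tolist() for b in cv2.boxPoints((c,sz,a))])
```

```text
[ 551.6813081  -201.90791886  328.88928517] [ 0.71053451 -0.70364882  0.00108828 -0.00422589]
[[-1.0, -0.01, 0.0, 550.94], [-0.01, 0.95, 0.32, -283.91], [-0.01, 0.32, -0.95, 470.14], [0.0, 0.0, 0.0, 1.0]] 309.5413630897964 -0.02118082553792745
carton 0.88 [207. 255.] [116. 113.] 89 [[709.0, -182.0], [581.0, -187.0], [580.0, -32.0], [727.0, -25.0]]
carton 0.39 [390. 188.] [ 11. 119.] 10 [[448.0, -128.0], [441.0, -264.0], [429.0, -262.0], [435.0, -126.0]]
lane 0.87 [218. 271.] [216. 126.] 88 [[734.0, -207.0], [566.0, -214.0], [555.0, 156.0], [774.0, 171.0]]
rest 0.93 [373. 179.] [ 56. 101.] 12 [[481.0, -119.0], [461.0, -262.0], [384.0, -248.0], [396.0, -101.0]]
rest 0.64 [390. 188.] [ 10. 117.] 10 [[418.0, -84.0], [407.0, -256.0], [392.0, -254.0], [402.0, -81.0]]
tweezers 0.85 [508. 123.] [ 33. 113.] 71 [[341.0, -263.0], [212.0, -312.0], [186.0, -273.0], [319.0, -222.0]]
tweezers 0.55 [379. 178.] [ 34. 136.] 10 [[458.0, -94.0], [442.0, -283.0], [398.0, -277.0], [408.0, -85.0]]
grip_fixed 0.97 [380. 178.] [ 33. 136.] 11 [[458.0, -95.0], [438.0, -282.0], [395.0, -275.0], [409.0, -85.0]]
grip_fixed 0.55 [508. 122.] [ 33. 111.] 71 [[340.0, -264.0], [212.0, -311.0], [186.0, -273.0], [318.0, -223.0]]
pin 0.87 [509. 135.] [ 11. 109.] 72 [[335.0, -237.0], [210.0, -283.0], [202.0, -270.0], [328.0, -224.0]]
pin 0.56 [390. 187.] [ 12. 120.] 11 [[428.0, -95.0], [416.0, -260.0], [401.0, -258.0], [411.0, -92.0]]
```

View pics/w1.png

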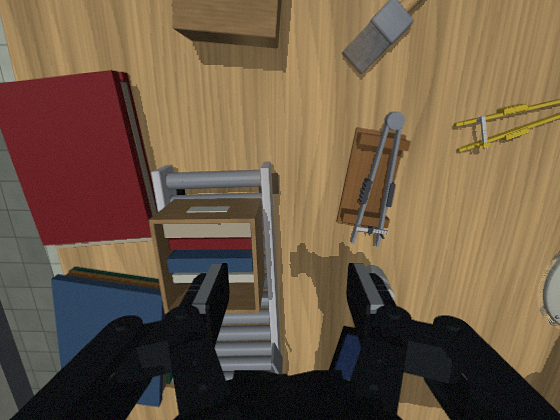

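Wrist view: the lane's −y end shows rail ends at about (158, 172) and (267, 166), with the carton at (152–265, 205–310). The steel tweezers have their heel at (395, 121), the cross bar at (372, 232) and the tips at (354, 242) and (378, 243).

Run:
```python
from h import *
s=read_state()
d=cam('wrist')
for n,p,z in [('railL',(158,172),62),('railR',(267,166),62),('rimnearL',(152,220),135),('rimnearR',(264,210),135),('rimfarL',(163,310),135),('rimfarR',(259,308),135),('railRmid',(275,330),62),('heel',(395,121),53),('tipL',(354,242),44),('tipR',(378,243),44)]: print(n,px2w(d,p,z).round(1)[:2])
```

```text
railL [ 728.4 -191.9]
railR [ 580.7 -202.9]
rimnearL [ 710.6 -150.2]
rimnearR [ 578.9 -165.4]
rimfarL [712.  -24.7]
rimfarR [586.3 -31.5]
railRmid [568.7  63.7]
heel [ 414.5 -263.7]
tipL [450.9 -86.6]
tipR [414.4 -85.8]
```

Emit:
servo_tool --turn '[[0, 0, 0.04], [0, 0, 0], [0, 0, 0], [0, 0, 0], [0, 0, 0]]' --dp '[[0.052, -0.015, -0.02], [0.05, -0.015, -0.03], [0, 0, -0.055], [0, 0, -0.055], [0, 0, -0.04]]' --fingers '[0.06, 0.06, 0.06, 0.06, 0.06]'

```text
clock: 4.45
position: [658.7, -223.7, 133.5]
ee_rot: [0.73, -0.683, 0.009, -0.01]
contact_force: [0.7, -0.6, 0.0]
gripper_width: 60.2
```

Emit:
servo_tool --turn '[[0, 0, 0], [0, 0, 0], [0, 0, 0], [0, 0, 0], [0, 0, 0]]' --dp '[[0, 0, -0.03], [0, 0, -0.01], [0, 0, 0], [0, 0, 0], [0, 0, 0]]' --fingers '[0.06, 0.06, 0.06, 0.06, 0.06]'

```text
clock: 5.08
position: [659.2, -221.0, 93.2]
ee_rot: [0.732, -0.682, 0.009, -0.01]
contact_force: [0.5, 0.0, 0.1]
gripper_width: 59.8
```

Emit:
servo_tool --turn '[[0, 0, -0.02], [0, 0, 0], [0, 0, 0], [0, 0, 0], [0, 0, 0]]' --dp '[[-0.006, 0.025, 0], [-0.001, 0.02, 0], [-0.001, 0.015, 0], [-0.001, 0.02, 0], [-0.001, 0.025, 0]]' --fingers '[0.06, 0.06, 0.06, 0.06, 0.06]'

```text
clock: 5.7
position: [650.9, -114.6, 96.8]
ee_rot: [0.724, -0.69, 0.013, -0.011]
contact_force: [0.7, -1.5, -0.6]
gripper_width: 60.1
```

Emit:
servo_tool --turn '[[0, 0, 0], [0, 0, 0], [0, 0, 0], [0, 0, 0], [0, 0, 0]]' --dp '[[-0.001, 0.025, 0], [-0.001, 0.025, 0], [-0.001, 0.025, 0], [-0.001, 0.025, 0], [-0.001, 0.025, 0]]' --fingers '[0.06, 0.06, 0.06, 0.06, 0.06]'

```text
clock: 6.32
position: [645.2, 16.8, 96.9]
ee_rot: [0.724, -0.69, 0.013, -0.011]
contact_force: [1.2, -2.1, -0.6]
gripper_width: 60.1
```

Emit:
servo_tool --turn '[[0, 0, 0], [0, 0, 0], [0, 0, 0], [0, 0, 0], [0, 0, 0]]' --dp '[[-0.001, 0.016, 0], [-0.001, 0.014, 0], [-0.001, 0.012, 0], [0, 0.01, 0], [0, 0.008, 0]]' --fingers '[0.06, 0.06, 0.06, 0.06, 0.06]'

```text
clock: 6.95
position: [641.5, 81.1, 97.2]
ee_rot: [0.724, -0.689, 0.013, -0.01]
contact_force: [-0.2, -1.7, 0.5]
gripper_width: 60.1
```

Emit:
servo_tool --turn '[[0, 0, 0], [0, 0, 0], [0, 0, 0], [0, 0, 0], [0, 0, 0]]' --dp '[[0, 0.006, 0], [0, 0.006, 0], [0, 0.006, 0], [0, 0.005, 0], [0, 0.005, 0]]' --fingers '[0.06, 0.06, 0.06, 0.06, 0.06]'

```text
clock: 7.58
position: [641.9, 89.1, 97.8]
ee_rot: [0.721, -0.692, 0.019, 0.002]
contact_force: [2.8, -15.5, 0.1]
gripper_width: 59.9
```

Emit:
servo_tool --turn '[[0, 0, 0], [0, 0, 0], [0, 0, 0], [0, 0, 0], [0, 0, 0]]' --dp '[[0, 0.005, 0], [0, 0.005, 0], [0, 0.005, 0], [0, 0.005, 0], [0, 0.0, 0]]' --fingers '[0.06, 0.06, 0.06, 0.06, 0.06]'

```text
clock: 8.2
position: [641.4, 86.7, 97.4]
ee_rot: [0.72, -0.694, 0.025, 0.016]
contact_force: [-0.4, 0.3, 0.2]
gripper_width: 60.1
```

Run:
```python
from h import *
a=cam('scene');b=cam('top')
A=cv2.resize(a['img'][230:370,150:400],(750,420),interpolation=cv2.INTER_CUBIC)
save(A,'home.png')
B=cv2.resize(b['img'][100:190,190:360],None,fx=4.7,fy=4.7,interpolation=cv2.INTER_CUBIC);save(B,'home_t.png')
```

```text
(no output)
```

View pics/home.png

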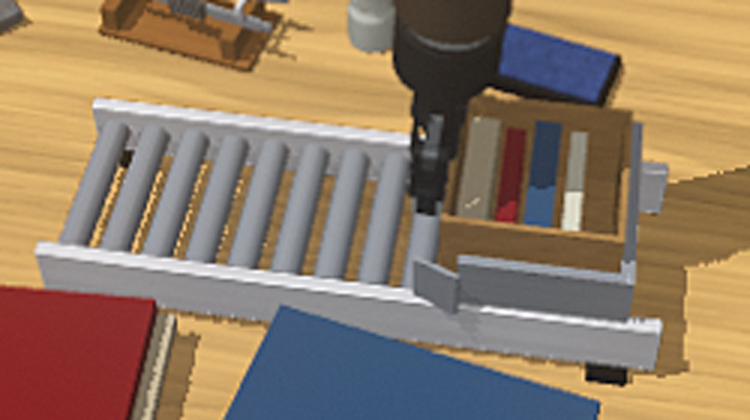

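The carton sits against the end stop, its rim corners filling the bay at (440–635, 95–270) of the crop. I'll back off, level the tool, and go above the tweezers.

Emit:
servo_tool --turn '[[0, 0, 0], [0.0577, 0.0138, 0], [0, 0, 0], [0, 0, 0], [0, 0, 0]]' --dp '[[0, -0.02, 0], [0, -0.025, 0.02], [0, -0.02, 0.05], [0, -0.02, 0.055], [-0.04, -0.03, 0.03]]' --fingers '[0.06, 0.06, 0.07, 0.07, 0.07]'

```text
clock: 8.93
position: [599.9, -29.8, 252.4]
ee_rot: [0.722, -0.692, -0.003, 0.001]
contact_force: [-1.0, -0.0, -0.6]
gripper_width: 70.3
```

Emit:
servo_tool --turn '[[0, 0, 0], [0, 0, 0], [0, 0, 0], [0, 0, 0], [0, 0, 0]]' --dp '[[-0.045, -0.035, 0], [-0.045, -0.035, 0], [-0.045, -0.035, 0], [-0.035, -0.03, 0], [0, 0, 0]]' --fingers '[0.07, 0.07, 0.07, 0.07, 0.07]'

```text
clock: 9.55
position: [422.9, -170.4, 257.7]
ee_rot: [0.721, -0.693, 0.001, -0.005]
contact_force: [0.2, 0.4, 0.4]
gripper_width: 69.9
```

Run:
```python
from h import *
s=read_state();print(s['position'],s['ee_rot'],R.from_quat(s['ee_rot']).as_matrix().round(3).tolist())
d=cam('wrist');save(d['img'],'w2.png')
for q in ['tweezers','rest','pin','tip_fixed']:
    print(q,[(np.round(r['box']).tolist(),round(r['score'],2)) for r in search_frame(q,'wrist')[:3]])
t=cam('top')
for n,z in [('carton',135)]:
    for r in regions_of(n,'top')[:2]: print(r['score'],r['box'])
```

```text
[ 422.91524492 -170.43073112  257.6747045 ] [ 7.21176265e-01 -6.92735796e-01  5.04151433e-04 -4.65372283e-03] [[0.04, -0.999, 0.007], [-0.999, -0.04, 0.006], [-0.006, -0.007, -1.0]]
tweezers [([261.0, 81.0, 51.0, 163.0], 0.92), ([385.0, 66.0, 170.0, 69.0], 0.62)]
rest [([248.0, 104.0, 80.0, 123.0], 0.83)]
pin [([288.0, 101.0, 24.0, 147.0], 0.71), ([389.0, 86.0, 147.0, 50.0], 0.63)]
tip_fixed [([384.0, 68.0, 172.0, 64.0], 0.96), ([263.0, 82.0, 51.0, 166.0], 0.66)]
0.97 [207.0, 120.3, 49.0, 46.7]
```

Run:
```python
from h import *
d=cam('wrist')
save(cv2.resize(d['img'][65:265,200:400],(600,600),interpolation=cv2.INTER_CUBIC),'w2c.png')
```

```text
(no output)
```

View pics/w2c.png

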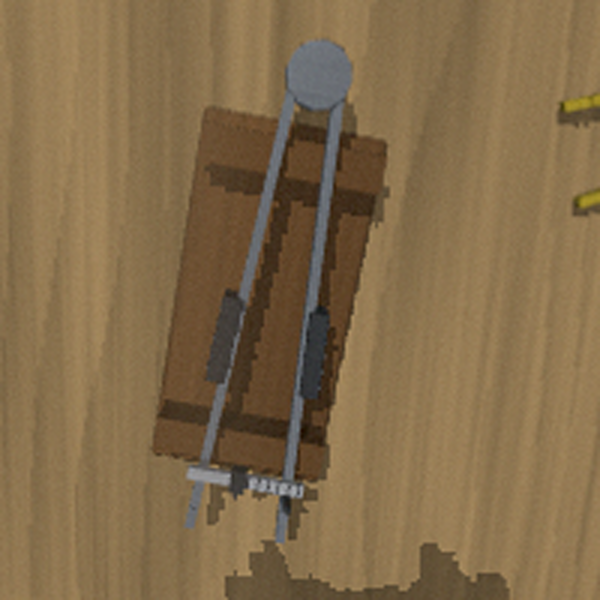

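Run:
```python
from h import *
d=cam('wrist')
W=lambda c,z:px2w(d,(200+c[0]/3,65+c[1]/3),z)[:2]
P={}
for n,c,z in [('heel',(320,75),53),('pl_near_f',(233,293),53),('pl_far_f',(217,380),53),('pl_near_s',(320,308),53),('pl_far_s',(311,397),53),('fo',(220,336),53),('so',(326,352),53),('barL',(190,475),63),('barR',(303,491),63),('idx',(237,482),63),('pin',(285,503),63),('tipf',(191,527),53),('tips',(281,542),53)]:
    P[n]=W(c,z);print(n,P[n].round(1))
print('fixed plate dir',P['pl_far_f']-P['pl_near_f'],'spr',P['pl_far_s']-P['pl_near_s'])
bar=P['barR']-P['barL'];bar/=np.linalg.norm(bar);print('bar dir',bar,'pin-idx along bar',(P['pin']-P['idx'])@bar, 'tipgap',np.linalg.norm(P['tips']-P['tipf']),'plates',np.linalg.norm(P['fo']-P['so']))
x=np.array([-bar[1],bar[0]]);x=-x if x[1]<0 else x
print('x',x,'grip centre',(P['fo']+P['so'])/2,'from heel',((P['fo']+P['so'])/2-P['heel'])@x,((P['fo']+P['so'])/2-P['heel'])@bar,'yaw of x from world y',np.arctan2(-x[0],x[1]))
```

```text
heel [ 410.9 -267.1]
pl_near_f [ 438.4 -189.7]
pl_far_f [ 443.3 -155.9]
pl_near_s [ 405.6 -185.6]
pl_far_s [ 406.8 -150.8]
fo [ 442.7 -173.2]
so [ 402.2 -168.9]
barL [ 452.2 -120.2]
barR [ 408.2 -115.7]
idx [ 433.9 -118.2]
pin [ 414.9 -110.3]
tipf [452.  -93.7]
tips [415.2 -88.8]
fixed plate dir [ 4.94891413 33.80870587] spr [ 1.20083109 34.77794721]
bar dir [-0.99465659  0.10323893] pin-idx along bar 19.751469719129386 tipgap 37.16017606905628 plates 40.688054853898436
x [0.10323893 0.99465659] grip centre [ 422.45743635 -171.03724907] from heel 96.71578052447056 -1.5607134004682823 yaw of x from world y -0.10342320187039888
```

Index at crop (237, 482), pin on the right (sprung) leg at (285, 503), thumb plates at (220, 336) and (326, 352). Tip gap measures 37 mm (34 given) and plates 41 mm (43 given), so these are the right tweezers. Descending to grasp.

Emit:
servo_tool --turn '[[0, 0, -0.143], [0, 0, 0], [0, 0, 0], [0, 0, 0], [0, 0, 0]]' --dp '[[0, 0.002, -0.04], [0, 0, -0.05], [0, 0, -0.05], [0, 0, -0.02], [0, 0, 0]]' --fingers '[0.07, 0.07, 0.07, 0.07, 0.07]'

```text
clock: 10.62
position: [428.6, -165.1, 93.0]
ee_rot: [-0.671, 0.741, -0.002, 0.005]
contact_force: [-0.2, -0.1, -0.0]
gripper_width: 69.7
```

Run:
```python
from h import *
s=read_state();print(s['position'],R.from_quat(s['ee_rot']).as_matrix().round(3).tolist())
d=cam('wrist')
save(cv2.resize(d['img'][0:420,130:430],(571,800))[:600] if 0 else d['img'],'w3.png')
for z in (53,):print(w2px(d,[422.5,-168,53]), w2px(d,[434,-118,63]))
```

```text
[ 428.59481832 -165.12309491   92.95887268] [[-0.099, -0.995, 0.009], [-0.995, 0.099, 0.004], [-0.005, -0.009, -1.0]]
[296.00368438 236.48005408] [285.64170618 313.3792821 ]
```

View pics/w3.png

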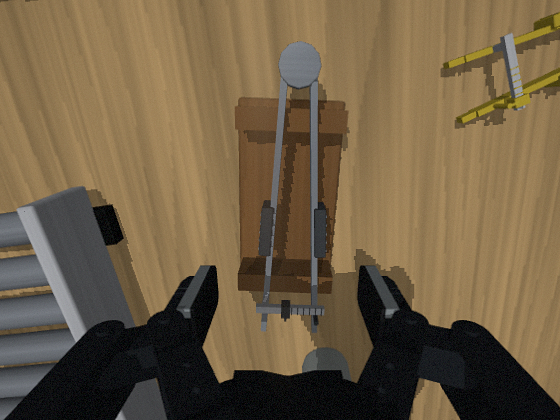

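Plates at (266, 229) and (320, 232), heel (300, 65), index (286, 310), pin (316, 321).

Run:
```python
from h import *
d=cam('wrist')
f=px2w(d,(260,229),53);s=px2w(d,(326,232),53);h=px2w(d,(300,65),53)
b=(s-f)/np.linalg.norm(s-f);print(f,s,'mid',(f+s)/2,np.linalg.norm(s-f),h,np.linalg.norm((f+s)[:2]/2-h[:2]))
i=px2w(d,(286,310),63);p=px2w(d,(316,321),63)
bl=px2w(d,(258,308),63);br=px2w(d,(325,313),63);u=(br-bl)/np.linalg.norm(br-bl)
print(u,(p-i)@u,np.linalg.norm(br-bl), px2w(d,(265,328),53),px2w(d,(315,330),53))
```

```text
[ 445.57732714 -174.96728641   53.        ] [ 404.05120885 -168.99726905   53.        ] mid [ 424.814268   -171.98227773   53.        ] 41.95306434262754 [ 412.24161142 -267.1024043    53.        ] 95.94743441826103
[-0.98399272  0.17820866  0.        ] 20.708027424342088 44.45641128137742 [451.73318721 -98.73837215  53.        ] [416.20706026 -93.79268913  53.        ]
```

Emit:
servo_tool --turn '[[0, 0, 0], [0, 0, 0], [0, 0, 0], [0, 0, 0], [0, 0, 0]]' --dp '[[-0.002, -0.002, -0.03], [-0.002, -0.002, -0.02], [0, 0, -0.012], [0, 0, -0.008], [0, 0, 0]]' --fingers '[0.07, 0.07, 0.07, 0.07, 0.07]'

```text
clock: 11.35
position: [432.9, -169.5, 29.2]
ee_rot: [-0.672, 0.74, -0.009, 0.012]
contact_force: [-0.3, 0.2, -0.7]
gripper_width: 69.8
```

Emit:
servo_tool --turn '[[-0.003, 0.03, 0], [0, 0, 0], [0, 0, 0], [0, 0, 0], [0, 0, 0]]' --dp '[[-0.008, 0.0, -0.004], [-0.003, 0, -0.004], [0, 0, 0], [0, 0, 0], [0, 0, 0]]' --fingers '[0.07, 0.07, 0.07, 0.07, 0.07]'

```text
clock: 11.98
position: [422.3, -169.5, 22.0]
ee_rot: [-0.672, 0.74, -0.001, -0.0]
contact_force: [0.3, -0.1, 0.1]
gripper_width: 70.1
```

Emit:
servo_tool --turn '[[0, 0, 0], [0, 0, 0], [0, 0, 0], [0, 0, 0], [0, 0, 0]]' --dp '[[0.002, 0, -0.002], [0, 0, 0], [0, 0, 0], [0, 0, 0], [0, 0, 0]]' --fingers '[0.05, 0.044, 0.04, 0.037, 0.034]'

```text
clock: 12.6
position: [425.6, -169.6, 21.3]
ee_rot: [-0.673, 0.74, -0.002, 0.001]
contact_force: [-0.4, 0.2, 2.6]
gripper_width: 34.3
```

Emit:
servo_tool --turn '[[0, 0, 0], [0, 0, 0], [0, 0, 0], [0, 0, 0], [0, 0, 0]]' --dp '[[0, 0, 0], [0, 0, 0], [0, 0, 0], [0, 0, 0], [0, 0, 0]]' --fingers '[0.034, 0.034, 0.034, 0.034, 0.034]'

```text
clock: 13.22
position: [425.6, -169.6, 21.3]
ee_rot: [-0.673, 0.74, -0.002, 0.001]
contact_force: [-0.7, 1.0, 2.4]
gripper_width: 33.9
```

Emit:
servo_tool --turn '[[0, 0, 0], [0, 0, 0], [0, 0, 0], [0, 0, 0], [0, 0, 0]]' --dp '[[0, 0, 0.005], [0, 0, 0.01], [0, 0, 0.015], [0, 0, 0.02], [0, 0, 0.02]]' --fingers '[0.034, 0.034, 0.034, 0.034, 0.034]'

```text
clock: 13.85
position: [423.2, -169.4, 92.7]
ee_rot: [-0.672, 0.74, 0.0, -0.001]
contact_force: [0.6, -0.5, -0.6]
gripper_width: 34.1
```

Run:
```python
from h import *
s=read_state();print(s['position'],R.from_quat(s['ee_rot']).as_matrix().round(3).tolist())
d=cam('wrist');save(cv2.resize(d['img'][30:380,150:450],(686,800),interpolation=cv2.INTER_CUBIC)[200:],'w4.png')
```

```text
[ 423.15393606 -169.403001     92.65903733] [[-0.096, -0.995, -0.002], [-0.995, 0.096, -0.001], [0.001, 0.002, -1.0]]
```

View pics/w4.png

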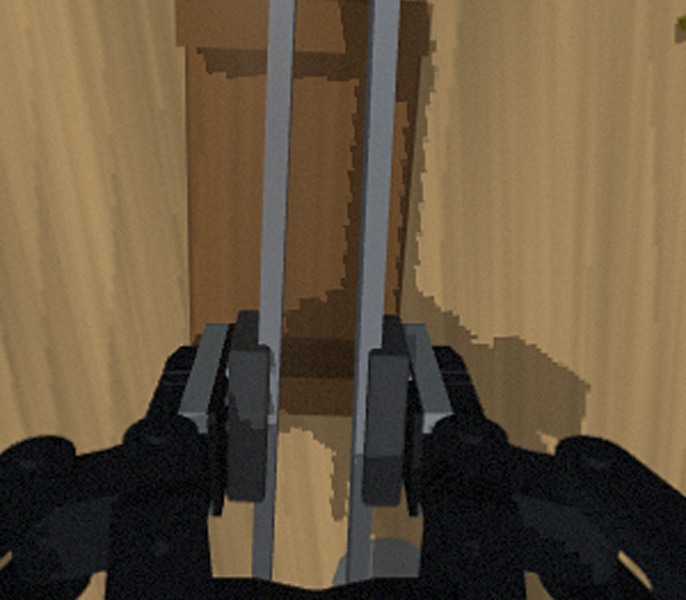

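The tweezers are held between the pads and lifted clear of the rest. The gripper body hides pin and index from the wrist camera now, so I take the index distance from the earlier close picture, enlarged.

Run:
```python
import cv2
i=cv2.imread('pics/w3.png')[285:345,245:345]
cv2.imwrite('pics/w3z.png',cv2.resize(i,(800,480),interpolation=cv2.INTER_CUBIC))
```

```text
(no output)
```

View pics/w3z.png

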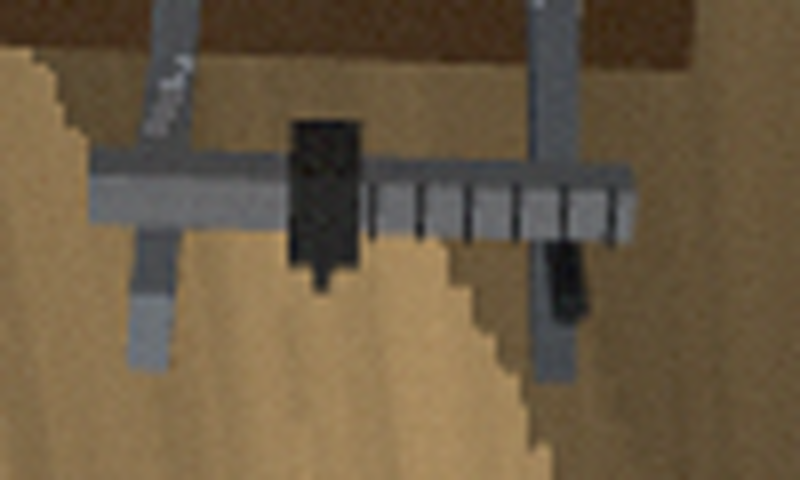

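Enlarged: index point at (321, 290), pin top at (572, 310), bar 90–635, ticks 48 px apart (about 4 mm). The pin has to come in about 20.3 mm (allowed range 9–21), so the leg angle is about 0.127 and the plate opening about 30.3 mm. I'll squeeze to that and show the tips to the scene camera from nearer as a check.

Emit:
servo_tool --turn '[[0, 0, 0], [0, 0, -0.15], [0, 0, -0.15], [0, 0, -0.15], [0, 0, -0.15]]' --dp '[[0.005, 0.005, 0.045], [0.02, 0.025, 0.04], [0.02, 0.025, 0.04], [0.02, 0.025, 0.04], [0.02, 0.025, 0.04]]' --fingers '[0.034, 0.033, 0.032, 0.031, 0.0303]'

```text
clock: 14.52
position: [506.4, -62.5, 303.8]
ee_rot: [-0.413, 0.911, 0.002, -0.001]
contact_force: [0.6, 0.3, -0.1]
gripper_width: 30.8
```

Emit:
servo_tool --turn '[[0, 0, -0.15], [0, 0, -0.15], [0, 0, -0.15], [0, 0, -0.15], [0, 0, -0.15]]' --dp '[[0.025, 0.03, 0.03], [0.025, 0.03, 0.03], [0.025, 0.03, 0.03], [0.025, 0.03, 0.03], [0, 0, 0]]' --fingers '[0.0303, 0.0303, 0.0303, 0.0303, 0.0303]'

```text
clock: 15.15
position: [609.2, 63.7, 429.0]
ee_rot: [-0.038, 0.999, 0.003, 0.002]
contact_force: [-1.1, 0.0, -1.7]
gripper_width: 30.7
```

Emit:
servo_tool --turn '[[0, 0, 0], [0, 0, 0], [0, 0, 0], [0, 0, 0], [0, 0, 0]]' --dp '[[0.02, 0.02, 0.02], [0, 0, 0], [0, 0, 0], [0, 0, 0], [0, 0, 0]]' --fingers '[0.0303, 0.0303, 0.0303, 0.0303, 0.0303]'

```text
clock: 15.78
position: [627.9, 84.0, 445.9]
ee_rot: [-0.038, 0.999, 0.003, -0.002]
contact_force: [-0.2, -0.2, -0.6]
gripper_width: 30.3
```

Run:
```python
from h import *
s=read_state();print(s['position'],s['joints'],s['gripper_width']);M=R.from_quat(s['ee_rot']).as_matrix();print(M.round(3).tolist())
d=cam('scene')
im=np.mean([cam('scene')['img'].astype(float) for _ in range(6)],0).clip(0,255).astype(np.uint8)
p=s['position']-M[:,0]*62-M[:,2]*30
u,v=w2px(d,p).round().astype(int);print(u,v,np.linalg.norm(d['T'][:3,3]-p))
c=im[max(v-40,0):v+35,max(u-50,0):u+50];print(max(u-50,0),max(v-40,0));save(cv2.resize(c,(800,600),interpolation=cv2.INTER_CUBIC),'s2.png');save(im,'s2full.png')
t=cam('top')
for r in regions_of('carton','top')[:1]:
    c,sz,a=cv2.minAreaRect(np.argwhere(r['region'])[:,::-1].astype(np.float32));print('carton',r['score'],px2w(t,c,135),c,sz,a)
```

```text
[627.87384145  83.99216014 445.86274591] [ 0.38465425  0.35345195  0.48200679 -0.00693921 -1.70097408 -1.88045218] 30.34590011809299
[[-0.997, -0.076, -0.004], [-0.076, 0.997, 0.006], [0.004, 0.006, -1.0]]
293 169 873.6004713047369
243 129
carton 0.65 [634.13224945 159.81031831 135.        ] (231.23316955566406, 143.66334533691406) (46.89142608642578, 45.74285888671875) 87.1375961303711
```

View pics/s2.png

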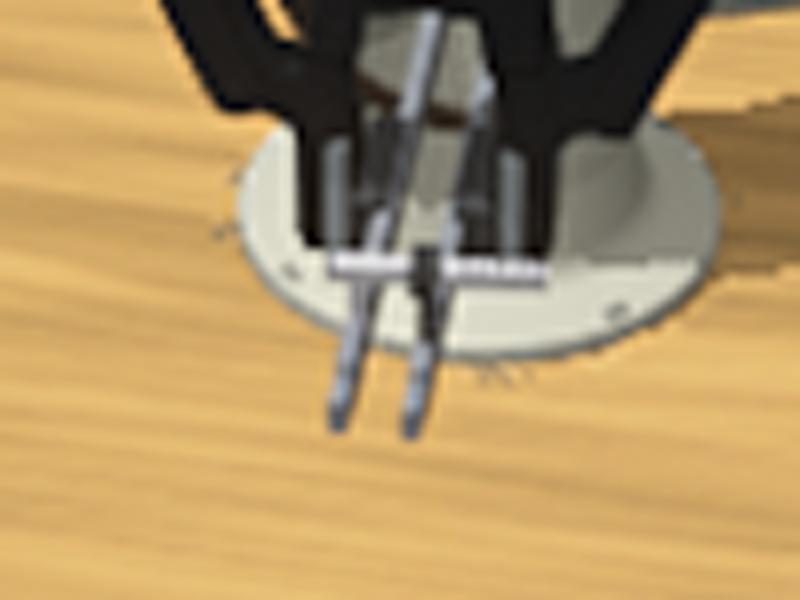

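The view shows index block at (426, 265) and pin at about (430, 285–335), so they nearly coincide. The slanted view needs a numeric check.

Run:
```python
from h import *
g=cv2.imread('pics/s2full.png',0)
print('cols',list(range(284,313)))
for v in range(159,185): print(v,g[v,284:313].tolist())
s=read_state();M=R.from_quat(s['ee_rot']).as_matrix();d=cam('scene')
# body frame guess: x=-toolx,y=-tooly?,z up ; grip mid at TCP-... underside z = TCP+13.7
bx=-M[:,0];bz=np.array([0,0,1.]);by=np.cross(bz,bx)
for ax,ay,az in [(52,-20,28),(52,24,28),(52,0,28),(56,0,24),(60,0,28),(60,5,28),(60,0,18),(82,0,18)]:
    print(ax,ay,az,w2px(d,s['position']+bx*ax+by*ay+bz*(13.7+az)).round(1))
```

```text
cols [284, 285, 286, 287, 288, 289, 290, 291, 292, 293, 294, 295, 296, 297, 298, 299, 300, 301, 302, 303, 304, 305, 306, 307, 308, 309, 310, 311, 312]
159 [105, 100, 64, 22, 94, 162, 140, 76, 122, 178, 152, 125, 128, 132, 153, 151, 86, 37, 45, 47, 41, 71, 111, 97, 54, 25, 26, 40, 101]
160 [141, 170, 154, 134, 164, 195, 162, 122, 166, 187, 128, 56, 61, 78, 140, 146, 56, 26, 28, 33, 29, 63, 98, 84, 44, 13, 14, 60, 120]
161 [182, 234, 228, 223, 227, 230, 219, 210, 225, 216, 145, 65, 69, 98, 173, 206, 168, 156, 172, 158, 157, 122, 152, 150, 118, 108, 76, 112, 147]
162 [149, 192, 191, 192, 196, 201, 201, 201, 206, 191, 120, 62, 65, 91, 181, 232, 209, 200, 213, 203, 219, 186, 214, 209, 192, 202, 175, 185, 170]
163 [132, 133, 131, 135, 141, 145, 144, 139, 141, 125, 72, 54, 59, 75, 145, 180, 162, 157, 161, 159, 178, 168, 185, 179, 178, 183, 169, 195, 188]
164 [198, 196, 171, 139, 143, 122, 119, 160, 183, 162, 89, 46, 52, 88, 120, 123, 141, 138, 139, 140, 138, 134, 130, 128, 133, 126, 127, 174, 203]
165 [222, 224, 192, 136, 137, 96, 113, 199, 226, 196, 97, 34, 39, 98, 120, 123, 190, 200, 197,
[... 2346 characters left out ...]
81, 180, 177, 176, 175, 175, 175, 176, 175, 176, 179, 180, 181, 183, 185]
182 [124, 98, 143, 192, 187, 184, 182, 183, 167, 120, 88, 120, 170, 181, 178, 177, 177, 175, 174, 175, 175, 176, 176, 176, 176, 175, 175, 175, 175]
183 [170, 165, 179, 195, 192, 192, 191, 193, 180, 135, 105, 146, 183, 181, 178, 177, 177, 176, 176, 177, 178, 178, 178, 177, 176, 175, 175, 176, 175]
184 [181, 184, 182, 182, 184, 185, 187, 189, 187, 174, 168, 181, 192, 189, 188, 189, 188, 185, 182, 181, 180, 178, 178, 177, 177, 176, 177, 178, 179]
52 -20 28 [281.9 159.3]
52 24 28 [307.9 161.1]
52 0 28 [293.7 160.1]
56 0 24 [293.4 163.4]
60 0 28 [293.2 163. ]
60 5 28 [296.2 163.2]
60 0 18 [293.1 167.7]
82 0 18 [291.7 175.8]
```

Index centre u≈295.55, pin ≈295.7, and "opposite" would put the pin about 0.4 px further in. The pin is still about 1 mm short; the tip gap (≈12 mm, target ≈11) agrees. I'll squeeze another 0.6 mm and re-measure.

Emit:
servo_tool --turn '[[0, 0, 0], [0, 0, 0], [0, 0, 0], [0, 0, 0], [0, 0, 0]]' --dp '[[0, 0, 0], [0, 0, 0], [0, 0, 0], [0, 0, 0], [0, 0, 0]]' --fingers '[0.03, 0.0297, 0.0297, 0.0297, 0.0297]'

```text
clock: 16.9
position: [628.3, 84.5, 445.9]
ee_rot: [-0.038, 0.999, 0.003, -0.002]
contact_force: [0.9, -0.1, -0.6]
gripper_width: 29.6
```

Run:
```python
from h import *
print(read_state()['position'],read_state()['gripper_width'])
im=np.mean([cam('scene')['img'].astype(float) for _ in range(6)],0).clip(0,255).astype(np.uint8);save(im,'s3.png')
g=cv2.imread('pics/s3.png',0)
for v in list(range(161,172))+[179,180,181,182]: print(v,g[v,284:302].tolist())
# top-view estimate of home: box in earlier picture, both carton-at-home and lane end stop
t=cam('top');print([px2w(t,p,z)[:2].round(1).tolist() for p,z in [((207.5,143),110),((205.5,121),110),((209,168),110),((231,143.6),135)]])
```

```text
[628.34214967  84.54309804 445.87623164] 29.623712296998225
161 [179, 207, 217, 209, 210, 216, 208, 196, 209, 226, 184, 67, 69, 70, 94, 148, 153, 122]
162 [166, 191, 204, 204, 203, 207, 214, 213, 213, 224, 189, 56, 70, 69, 100, 192, 223, 203]
163 [152, 136, 141, 144, 146, 152, 160, 157, 154, 168, 141, 47, 62, 60, 108, 169, 184, 179]
164 [198, 185, 167, 145, 136, 131, 128, 138, 163, 169, 134, 42, 55, 63, 104, 131, 138, 130]
165 [222, 222, 200, 152, 135, 116, 97, 157, 215, 219, 174, 34, 44, 56, 76, 131, 191, 196]
166 [221, 224, 204, 151, 137, 101, 102, 192, 229, 231, 198, 74, 39, 63, 65, 145, 225, 225]
167 [228, 230, 206, 150, 135, 93, 119, 207, 224, 226, 203, 100, 43, 72, 79, 164, 229, 218]
168 [202, 220, 212, 160, 139, 91, 138, 220, 221, 224, 200, 98, 44, 68, 94, 179, 225, 216]
169 [160, 180, 189, 166, 145, 90, 162, 234, 224, 226, 202, 99, 55, 72, 115, 198, 222, 216]
170 [158, 153, 159, 167, 139, 102, 181, 229, 228, 235, 208, 91, 53, 65, 146, 223, 222, 217]
171 [170, 165, 163, 162, 120, 99, 158, 177, 195, 207, 181, 82, 64, 80, 168, 236, 226, 224]
179 [160, 143, 125, 104, 164, 186, 182, 183, 182, 175, 170, 132, 118, 185, 189, 186, 187, 188]
180 [142, 104, 102, 131, 182, 183, 181, 184, 171, 142, 138, 108, 130, 189, 182, 181, 179, 180]
181 [142, 92, 92, 140, 186, 179, 179, 182, 161, 108, 97, 106, 155, 185, 181, 179, 178, 175]
182 [144, 86, 114, 168, 190, 185, 183, 184, 162, 105, 87, 128, 179, 180, 178, 177, 177, 175]
[[644.6, 234.7], [712.9, 240.3], [567.8, 230.7], [634.3, 160.5]]
```

The extra squeeze moved the pin about 0.85 mm relative to the index; the residual is now ≈0–0.3 mm. Now carry them over the carton mouth (centre ≈ (635, 165)), tips 82 mm ahead of the grip.

Emit:
servo_tool --turn '[[0, 0, 0], [0, 0, 0], [0, 0, 0], [0, 0, 0], [0, 0, 0]]' --dp '[[-0.02, 0.02, -0.02], [-0.025, 0.025, -0.03], [-0.02, 0.02, -0.035], [-0.01, 0.01, -0.04], [0, 0, -0.04]]' --fingers '[0.0297, 0.0297, 0.0297, 0.0297, 0.0297]'

```text
clock: 17.88
position: [552.4, 161.6, 280.3]
ee_rot: [-0.038, 0.999, 0.005, 0.003]
contact_force: [1.4, 0.1, -1.0]
gripper_width: 30.4
```

Emit:
servo_tool --turn '[[0, 0, 0], [0, 0, 0], [0, 0, 0], [0, 0, 0], [0, 0, 0]]' --dp '[[0, 0, -0.035], [0, 0, -0.025], [0, 0, -0.015], [0, 0, -0.01], [0, 0, 0]]' --fingers '[0.0297, 0.0297, 0.0297, 0.0297, 0.0297]'

```text
clock: 18.5
position: [551.1, 161.5, 190.7]
ee_rot: [-0.038, 0.999, 0.004, 0.002]
contact_force: [0.6, -0.2, -1.2]
gripper_width: 30.0
```

Emit:
servo_tool --turn '[[0, 0, 0], [0, 0, 0], [0, 0, 0], [0, 0, 0], [0, 0, 0]]' --dp '[[0.001, 0, -0.012], [0.001, 0, -0.01], [0, 0, -0.003], [0, 0, 0], [0, 0, 0]]' --fingers '[0.0297, 0.0297, 0.0297, 0.0297, 0.0297]'

```text
clock: 19.12
position: [554.6, 162.0, 166.2]
ee_rot: [-0.038, 0.999, 0.005, 0.004]
contact_force: [-1.1, 0.7, 0.4]
gripper_width: 29.9
```

Emit:
servo_tool --turn '[[0, 0, 0], [0, 0, 0], [0, 0, 0], [0, 0, 0], [0, 0, 0]]' --dp '[[0, 0, 0], [0, 0, 0], [0, 0, 0], [0, 0, 0], [0, 0, 0]]' --fingers '[0.0297, 0.0297, 0.0297, 0.0297, 0.0297]'

```text
clock: 19.75
position: [555.0, 162.2, 167.0]
ee_rot: [-0.038, 0.999, 0.005, 0.005]
contact_force: [-0.5, 0.4, -1.1]
gripper_width: 30.1
```

Run:
```python
from h import *
s=read_state();print(s['position'],s['gripper_width'],s['joint_vel'].round(4),R.from_quat(s['ee_rot']).as_matrix()[:,2])
ims=[cam('scene')['img'].astype(float) for _ in range(4)];im=np.mean(ims,0).clip(0,255).astype(np.uint8)
print([round(read_state()['gripper_width'],2) for _ in range(4)])
t=cam('top')['img']
a=cv2.resize(im[215:345,250:400],(692,600),interpolation=cv2.INTER_CUBIC)
save(a,'fin.png')
print(search_frame('carton','top')[:1])
```

```text
[554.95850902 162.17450256 166.99975267] 30.05276670684835 [-0.0014 -0.0014 -0.     -0.001   0.0009  0.0001] [ 0.00878788  0.01074063 -0.9999037 ]
[29.89, 29.89, 29.89, 29.89]
[{'box': [225.8, 123.3, 28.0, 44.2], 'score': 0.59}]
```

View pics/fin.png

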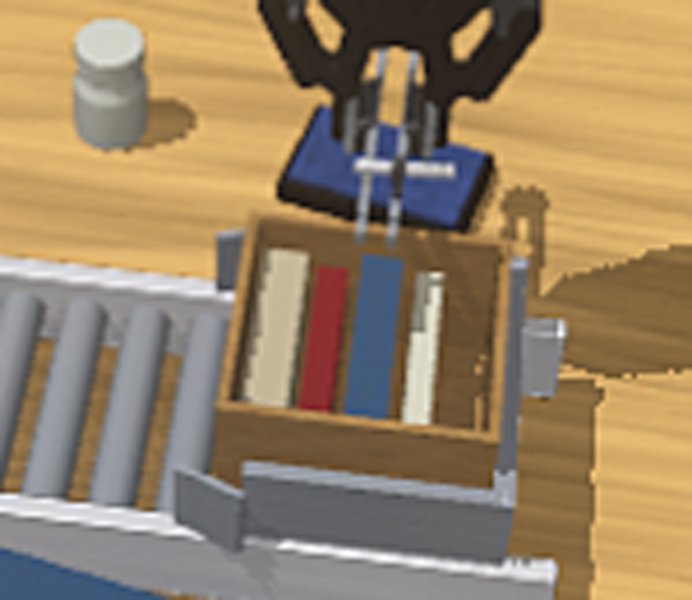

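The tweezers are held level, with tips at crop (363, 240) and (392, 241) and the pin at the index (399, 172). The carton rim corners are (252, 217), (510, 243), (497, 437) and (218, 408), with the far wall at the end stop. I'll check the numbers.

Run:
```python
from h import *
d=cam('scene');k=692/150
W=lambda c,z:px2w(d,(250+c[0]/k,215+c[1]/k),z)[:2]
print('tips z189',W((363,240),189),W((392,241),189))
C=[W(c,135) for c in [(252,217),(510,243),(497,437),(218,408)]];print(np.round(C,1),'rim centre',np.mean(C,0))
print('stop top ends',W((514,258),110),W((505,475),110))
```

```text
tips z189 [640.10681706 159.87377681] [638.17489294 173.01569788]
[[587.3 100.9]
 [580.1 227.5]
 [698.5 232.1]
 [706.3 105.1]] rim centre [643.04301765 166.40051928]
stop top ends [566.96595897 230.89798678] [700.15116188 238.41902572]
```

```bash
python3 -c "
from bench import *
print(job_done())"
```

```text
the job is handed in; nothing more can be done
None
```

I pushed the carton home and picked up the steel tweezers. I squeezed them until the pin stood at the index, and handed the job in at about 20 s of the 72 s with them held still over the carton. No verdict was reported.

- **Carton:** the push stalled at about 15 N against the end stop. In the last picture it sits in the bay, with its far rim measured 4–6 mm short of my line along the top of the stop. That line includes the plate's thickness and about 2 mm of camera error, so I trusted the stall, but the picture alone does not prove the 6 mm limit.
- **Tips:** measured at about (639, 166) mm. The mouth centre came out at (643, 166) from the scene camera and (634, 160) from the top camera, well within 55 mm either way. They are about 54 mm above the rim, and the tool is level within about 0.015 rad.
- **Pin:** the close-up gave an index distance of about 20.3 mm. After a 0.6 mm correction, the scene camera put the pin within about 0.3 mm of the index, give or take 1 mm. The finger opening at hand-in read 29.9–30.1 mm against 29.6 at that check, which shifts the pin by about 0.5 mm at most. I did not re-measure the pin at the final pose; it only looked aligned in the picture.
- **Bystanders:** I saw no contact with any of them, but I did not re-measure their positions at the end.

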